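# Close the hop pot and start its lid bolt

### The job

The hop pot is loaded: press its hinged lid all the way down, then turn the lid bolt's crank backward (anticlockwise from above) until the bolt drops into the start of its thread, and from there one full turn forward (clockwise) so that the thread is started. Let the bolt rise and drop freely while you back it off, turning it no farther back than a turn. Finish with the red crank pin gripped between the fingers, holding the bolt still at that one turn, and leave everything else on the bench where it stands.

Things in the scene. Friction and masses are not known exactly. Their poses are not given: they have to be found in the camera images.
- lid_angle (a joint): opening of the pot's lid, rad: 0 = fully shut, grows as its near edge (the bolt side) rises; starts 0.3 to 0.55. Stiff hinge: the lid stays where it is left; pushing it down takes about 4 to 8 N on the knob; nothing latches it
- lid_knob (a point): centre of the top face of the black round knob (36 mm across, top 25 mm above the lid's top face) in the middle of the lid; press here. Shut, it is 133 mm above the bench. Lid: steel disc 168 mm across, 8 mm thick, with an ear that carries the bolt, on a fixed round steel pot 156 mm across, 100 mm tall. Own z axis: out of the lid
- lid_hinge (a point): middle of the lid's hinge line, level with the lid's underside, 100 mm above the bench; 94 mm beyond the knob's axis and 206 mm beyond the bolt axis, all in one line square to the hinge. Own y axis along the hinge line; own x axis along the lid from bolt to hinge
- crank: lid bolt and crank, one piece (0.3 kg): brass bolt 31 mm thick through the lid's ear, brass collar 42 mm across, 12 mm high, on it a dark steel arm 20 mm wide, 8 mm high, with the upright red pin. Origin: bolt axis, collar's underside; z up the bolt, own -x along the arm to the pin. Lid shut: origin 130 mm above the bench less bolt_sink. It turns and slides in the lid; only its weight pulls it down
- crank_pin (a point): middle of the red pin: plain, round, upright, 16 mm across, 50 mm tall (25 mm above and below this point; the arm's top is at its foot), 45 mm from the bolt axis, 45 mm above the origin of crank. Pushed sideways with a fingertip (under 2 N) it swings the crank round, which stays where left, and the bolt is free to rise and drop; a tight grip would carry the bolt and stop the drop
- crank_turn (a joint): crank angle, rad, counted over whole turns: grows forward (clockwise from above). 0 = arm points straight away from the knob; starts -0.4 to 0.4. The drop lies somewhere between -2.2 and -4.7, different each time; no end stops
- bolt_sink (a joint): depth of the bolt in the lid, m. Lid shut: 0 = on the crest of the thread's start, larger = lower; lead 8 mm a turn. Once the lid is shut it rests on the first thread at 0.002 to 0.007; turned backward it climbs to about 0, then drops suddenly to about 0.008: now it is in the thread. Forward it sinks 8 mm a turn: one turn from the drop is 0.016. Lid open: it hangs lowest, 0.022
- gasket: black rubber ring, 80 mm across, 10 mm thick, lying beside the pot; a bystander, to be left alone 
- steel_cup: small steel cup, 72 mm across, 65 mm tall, beside the pot; a bystander, to be left alone 
- jug: clear glass jug with a handle, 104 mm across, 110 mm tall; a bystander, to be left alone 
- amber_bottle: brown glass bottle, 62 mm across, 200 mm tall; a bystander, to be left alone 
- jar: white jar with a blue cap, 72 mm across, 90 mm tall; a bystander, to be left alone 
- brush: blue-handled brush lying flat; a bystander, to be left alone 
- wrench: steel wrench lying flat; a bystander, to be left alone 

How it is judged:
On the way, in this order (a step that is already met when the one before it is completed fails the run):
1. the lid is pressed down shut (value of joint lid_angle below 0.03 rad), for 0.1 s.
2. turned backward, the bolt has dropped into the start of the thread (value of joint lid_angle below 0.03 rad and value of joint crank_turn below -1.8 rad and value of joint bolt_sink above 0.0062 m), for 0.1 s.
At the end, for the whole second after the job is handed in: Lid shut (under 0.03 rad); bolt one turn into the thread from its drop: its origin 114 mm above the bench, within 1.8 mm (about a fifth of a turn); the fingers grip the red crank pin with more than 4 N, the grasp point within 40 mm of its middle, and the crank is still (value of joint lid_angle below 0.03 rad and height (world z) of crank between 0.1122 and 0.1158 m and contact force between the fingers and crank above 4 N and velocity of joint crank_turn between -0.2 and 0.2 rad/s and distance between the grasp point and crank_pin below 0.04 m); the arm keeps its last pose, push and grip.
It fails at once if the bolt is run down more than a turn and a half into the thread (value of joint lid_angle below 0.03 rad and value of joint bolt_sink above 0.02 m).
It fails at once if the crank is backed off well over a whole turn (value of joint crank_turn below -7.2 rad).
It fails at once if a bystander is shoved or knocked over (distance of any of gasket, steel_cup, jug, amber_bottle, jar, brush, wrench from where it was at the start of the episode above 0.03 m).
It also fails if it takes over 72 s, if anything falls off the work surface, if the arm or the gripper's body presses on something with over 40 N, if the wrist force passes 120 N, or if a joint passes its speed limit or range.

### The arm

A 7-joint arm with a two-finger parallel gripper is mounted at the origin on the work surface. World frame = base frame: x ahead of the robot, y to its left, z up, the work surface at z = 0. Lengths are in m, angles in rad, forces in N, time in s.
With the tool pointing down it reaches from about 0.4 to 0.85 m from the base axis. Payload 10.4 kg.
Tool frame: the origin (TCP) lies midway between the tips of the shut fingers; the grasp point (between the pads) lies 19 mm behind it; z points along the fingers, x is the direction in which the jaws open and shut, and the axes are right-handed (so a half turn about z gives the same grasp; the last joint's range is limited). The gripper opens to 85 mm and grips with 20 to 120 N. Pads are 22 mm wide; open, the fingers measure 114 mm over their backs; the gripper's body (76 mm by 85 mm) begins 54 mm behind the grasp point. The pads swing forward as they close: fully open they stand 13 mm farther back than shut.
Start: joints at [1.207, 0.332, -0.065, 1.46, 0.022, 1.35, -0.088], TCP at [0.209, -0.589, 0.231] pointing down, gripper open.
Joint ranges: [-2.6, 2.6], [-0.5, 2.12], [-1.47, 1.34], [0.16, 2.42], [-1.27, 4.41], [0.06, 2.06], [-2.6, 2.6]. Speed limits (rad/s): [2.22, 2.22, 2.79, 2.79, 3.14, 3.14, 3.14].

### API

Orientations are given as a unit quaternion [x, y, z, w].
In Python, from workcell import manip, cams gives the robot as it stands.
- The arm moves only by the tool move_arm, never from a script. Its argument "moves" is a list of rows, each a list of 7 numbers: the turn, a rotation vector about the tool's x, y, z in degrees, then the shift along the tool's x, y, z in m, then the finger opening in m, from 0 to 0.0854. A call has 1 to 10 rows; each row is the pose to reach, as a shift and turn from the pose commanded when the call began, along the tool's axes at that moment; what a row does not reach only later rows make up. A row lasts 1/10 s, in which the tool goes at most 50 mm and 8.59 degrees, less where a joint would pass 70% of its speed; a pose out of reach is approached as far as the arm can. A call with a gripper value outside its range is refused whole. The fingers move at their own pace and stop on an object; "grip_force" is the grip in N (left out, the last holds). Time passes only in rows, so rows that repeat a pose let the fingers close. It gives the time, the measured TCP pose, the force and the opening at its end, in the units of the state.
- manip.get_obs(): the state, without advancing time (a new reading comes with each control period).
- cams.camera(name): name is "scene" or "top" or "wrist"; returns the picture (384x512x3 uint8, red, green, blue); there is no depth.
- cams.camera_params(name): a dict with "fx", "fy", "cx", "cy" (pixels), "xyz" and "rotation" of the camera in the world. Camera axes: x right, y up, looking along -z (the intrinsics and any distortion apply to the point x, -y, -z); pixel columns grow to the right and rows downward; lengths in m; the calibration is good to about 2 mm. A picture is of the moment at which its call begins: read the wrist's pose just before it. camera_params takes no time and is no camera call; for the wrist camera it gives the pose at the moment of the call.
- manip.hand_in(): hands the job in, once; it reports no verdict.
The state is a dict: "clock": time; "joint_pos": joint angles; "joint_velocities": joint speeds; "tau": joint torques, N m; "position": TCP position; "ee_rot": TCP orientation; "ft_force": force on the tool from outside, world axes, zero at the start; "torque": the same for the moment, N m; "grip_width": opening from 0.0 (shut) to 1.0 (fully open).
Only numpy, scipy, OpenCV 4.12 (cv2) and the standard library are available. Lean on these libraries where they do the work, as an engineer would, in place of code of your own. Each camera call takes 0.05 s, during which the arm holds its last target. There are 200 camera calls.

## Working session

There is one attempt and no reset: what is moved stays moved. The work goes in short steps, Python scripts to look and compute and a tool call to move; the robot and the scene stay as the last step left them, time stands still between calls to the robot, and variables do not carry over. Pictures are saved under pics/ and viewed, about 8 in all and at most 12, crops included, and the job is handed in when it is done.

Besides the shell and the picture viewer there is one more tool, called after "Request:" as name(argument=value, ...), one argument or row to a line, values as JSON. move_arm: Moves the arm, as the interface text tells. Its arguments: {"type":"object","properties":{"moves":{"type":"array","items":{"type":"array","items":{"type":"number"}}},"grip_force":{"type":"number"}},"required":["moves"]}

```bash
mkdir -p pics
python3 - <<'E'
from workcell import manip,cams
import cv2,numpy as np
o=manip.get_obs();print(o)
for n in("scene","top"):
    im=cams.camera(n);cv2.imwrite(f"pics/{n}0.png",im[...,::-1]);p=cams.camera_params(n);print(n,p)
print(cams.camera_params("wrist"))
a=cv2.imread("pics/scene0.png");b=cv2.imread("pics/top0.png")
E
```

```text
{'clock': 0.0, 'joint_pos': array([ 1.20740716,  0.33289768, -0.06471017,  1.46094778,  0.02161818,
        1.34984683, -0.08849045]), 'joint_velocities': array([-0.00010713, -0.00024838, -0.00086845, -0.00046259,  0.00100486,
       -0.00096269, -0.00074313]), 'tau': array([-8.49090229e-04, -6.25447226e+01,  4.87436168e-02, -3.91601658e+01,
        1.62155775e-02,  1.00195096e-02, -1.97723710e-05]), 'position': array([ 0.20876985, -0.588718  ,  0.23049673]), 'ee_rot': array([ 8.16783955e-01, -5.76943219e-01, -5.94491737e-04, -3.72771251e-04]), 'ft_force': array([ 0.42669885, -0.44532847,  0.27931255]), 'torque': array([ 0.0403842 , -0.03347394, -0.03620991]), 'grip_width': 1.0026834182583533}
scene {'fx': 353.34453280571745, 'fy': 353.34453280571745, 'cx': 261.3419503137664, 'cy': 185.8761481543994, 'xyz': array([ 1.34391668, -0.12816811,  0.89166556]), 'rotation': array([0.30418656, 0.25584698, 0.59589602, 0.6977971 ])}
top {'fx': 448.99461060747313, 'fy': 448.99461060747313, 'cx': 244.11123301755094, 'cy': 180.67388773828074, 'xyz': array([0.27134322, 0.00217515, 1.48195891]), 'rotation': array([ 0.07017205, -0.07144531, -0.70130641,  0.70579089])}
{'fx': 311.4992532451729, 'fy': 311.4992532451729, 'cx': 261.0999972476507, 'cy': 198.53445311529197, 'xyz': array([ 0.28123198, -0.56403667,  0.37222973]), 'rotation': array([-0.12422656,  0.08806162, -0.57017398,  0.80728839])}
```

View pics/scene0.png

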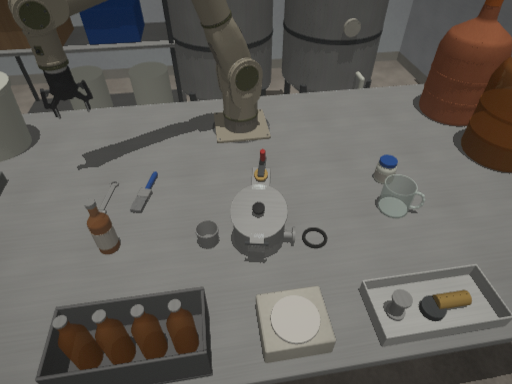

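View pics/top0.png

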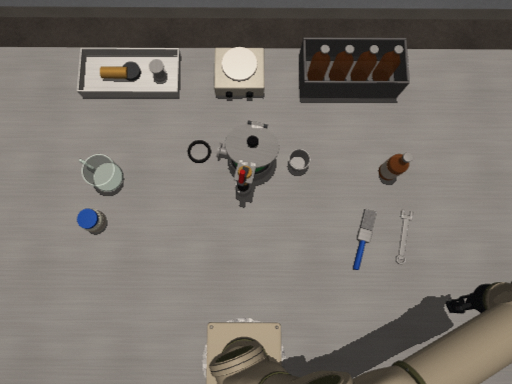

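Scene view: knob at (258,209), red pin at (263,155), hinge at (257,238). Top view: knob at (253,142), pin at (242,176), hinge at (257,125). I'll zoom in on both for accuracy.

```bash
cat > h.py <<'E'
from workcell import manip,cams
import cv2,numpy as np
from scipy.spatial.transform import Rotation as R
from scipy.optimize import least_squares
def proj(p,P):
    q=R.from_quat(p["rotation"]).inv().apply(np.atleast_2d(P)-p["xyz"])
    return np.c_[p["cx"]+p["fx"]*q[:,0]/-q[:,2], p["cy"]-p["fy"]*q[:,1]/-q[:,2]]
def ray(p,uv):
    d=R.from_quat(p["rotation"]).apply([(uv[0]-p["cx"])/p["fx"],-(uv[1]-p["cy"])/p["fy"],-1]);return p["xyz"],d
def atz(p,uv,z):
    c,d=ray(p,uv);return c+d*(z-c[2])/d[2]
def tri(obs):
    f=lambda X:np.concatenate([proj(p,X)[0]-uv for p,uv in obs])
    s=least_squares(f,[0.5,0,.15]);return s.x,s.fun
E
python3 - <<'E'
from h import *
s=cams.camera_params("scene");t=cams.camera_params("top")
for n,a,b in(("knob",(258.5,208),(253,141.5)),("pin",(263,155),(242,176)),("hinge",(257,239),(257.5,125))):
    X,r=tri([(s,a),(t,b)]);print(n,X.round(4),r.round(2))
a=cv2.imread("pics/scene0.png")[140:250,205:315];b=cv2.imread("pics/top0.png")[105:205,195:295]
f=lambda i:cv2.resize(i,(400,400),interpolation=cv2.INTER_CUBIC)
cv2.imwrite("pics/z0.png",np.hstack([f(a),f(b)]))
E
```

```text
knob [ 0.663  -0.0242  0.1595] [-0.51  0.01 -0.55 -0.08]
pin [0.536  0.0085 0.2476] [-0.64  0.02 -0.61 -0.09]
hinge [ 0.7328 -0.0392  0.1094] [-0.53  0.01 -0.6  -0.08]
```

View pics/z0.png

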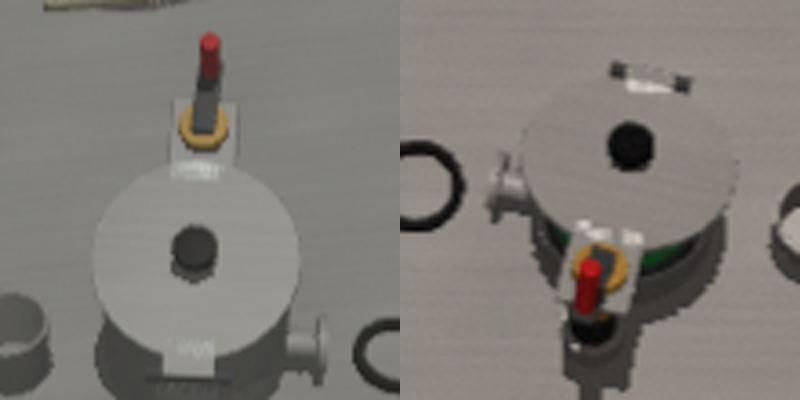

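```bash
cat >> h.py <<'E'
def model(q,sink=.022):
    hx,hy,yaw,a,c=q
    u=np.array([-np.cos(c),np.sin(c),0])*.045
    b=np.array([-.206,0,.030-sink]);z=np.array([0,0,1.])
    L=np.array([[-.094,0,.033],b+u+.07*z,b+u+.045*z,b+u+.02*z,b+.012*z,[0,0,0],b])
    return R.from_euler('zy',[yaw,a]).apply(L)+[hx,hy,.1]
E
python3 - <<'E'
from h import *
s=cams.camera_params("scene");t=cams.camera_params("top")
S=np.array([(258.4,207.4),(262.75,150.5),(262.6,156),(262.5,161.4),(261.1,174.5)])
T=np.array([(252.75,141.5),(242.75,171.2),(242.25,176),(241.8,181.2),(244.75,171.9)])
f=lambda q:np.r_[(proj(s,model(q)[:5])-S).ravel(),(proj(t,model(q)[:5])-T).ravel()]
r=least_squares(f,[.74,-.04,-.2,.4,0],loss='soft_l1');print(r.x.round(4));print(f(r.x).reshape(10,2).round(1))
for a in(r.x[3],0):
    q=r.x.copy();q[3]=a;print(model(q,.022 if a else .005).round(4))
E
```

```text
[ 0.74   -0.0453 -0.2205  0.3995 -0.0417]
[[-0.3  0.4]
 [-0.1  1. ]
 [-0.5 -0.3]
 [-1.  -1.7]
 [-0.3 -0.2]
 [-0.1 -2.4]
 [-1.1  0.3]
 [-0.6  0.6]
 [-0.2  0.4]
 [-0.3 -1.2]]
[[ 6.684e-01 -2.470e-02  1.661e-01]
 [ 5.444e-01  7.800e-03  2.673e-01]
 [ 5.347e-01  7.800e-03  2.442e-01]
 [ 5.249e-01  7.800e-03  2.212e-01]
 [ 5.626e-01 -2.000e-04  1.966e-01]
 [ 7.400e-01 -4.530e-02  1.000e-01]
 [ 5.580e-01 -2.000e-04  1.856e-01]]
[[ 6.483e-01 -2.470e-02  1.330e-01]
 [ 4.947e-01  7.800e-03  1.950e-01]
 [ 4.947e-01  7.800e-03  1.700e-01]
 [ 4.947e-01  7.800e-03  1.450e-01]
 [ 5.390e-01 -2.000e-04  1.370e-01]
 [ 7.400e-01 -4.530e-02  1.000e-01]
 [ 5.390e-01 -2.000e-04  1.250e-01]]
```

The model fits: hinge (0.740,-0.045), yaw -0.22, lid angle 0.40, crank_turn -0.04. Next I go above the knob with the fingers shut.

Request:
move_arm(
  moves=[
    [0,0,0,-0.03,-0.03,-0.03,0],
    [0,0,0,-0.379,-0.619,-0.07,0],
    [0,0,0,-0.379,-0.619,-0.07,0],
    [0,0,0,-0.379,-0.619,-0.07,0],
    [0,0,0,-0.379,-0.619,-0.07,0],
    [0,0,0,-0.379,-0.619,-0.07,0],
    [0,0,0,-0.379,-0.619,-0.07,0],
    [0,0,0,-0.379,-0.619,-0.07,0],
    [0,0,0,-0.379,-0.619,-0.07,0],
    [0,0,0,-0.379,-0.619,-0.07,0],
  ],
  grip_force=25,
)

```text
clock: 1.1
position: [0.5147, -0.2054, 0.2871]
ee_rot: [0.817, -0.577, -0.0, 0.0]
ft_force: [0.5, -1.1, -0.3]
grip_width: -0.003
```

Request:
move_arm(
  moves=[
    [0,0,0,-0.119,-0.203,0,0],
    [0,0,0,-0.119,-0.203,0,0],
    [0,0,0,-0.119,-0.203,0,0],
    [0,0,0,-0.119,-0.203,0,0],
    [0,0,0,-0.119,-0.203,0,0],
    [0,0,0,-0.119,-0.203,0,0],
    [0,0,0,-0.119,-0.203,0.05,0],
    [0,0,0,-0.119,-0.203,0.09,0],
    [0,0,0,-0.119,-0.203,0.09,0],
  ],
)

```text
clock: 2.0
position: [0.6622, -0.0281, 0.1908]
ee_rot: [0.817, -0.577, -0.004, 0.003]
ft_force: [-0.2, -0.6, -0.4]
grip_width: 0.004
```

Run:
```python
from h import *
o=manip.get_obs();print(o["position"],o["ee_rot"],o["joint_pos"].round(2),o["ft_force"])
a=cams.camera("scene")[130:250,195:325,::-1];b=cams.camera("wrist")[...,::-1]
cv2.imwrite("pics/k1.png",np.hstack([cv2.resize(a,(400,369),interpolation=cv2.INTER_CUBIC),cv2.resize(b,(400,369))]))
```

```text
[ 0.66218845 -0.02807896  0.19075441] [ 0.81666111 -0.57709429 -0.00411414  0.00314462] [ 0.33  0.49 -0.5   1.37  0.24  1.35 -1.41] [-0.20334678 -0.62628879 -0.37390323]
```

View pics/k1.png

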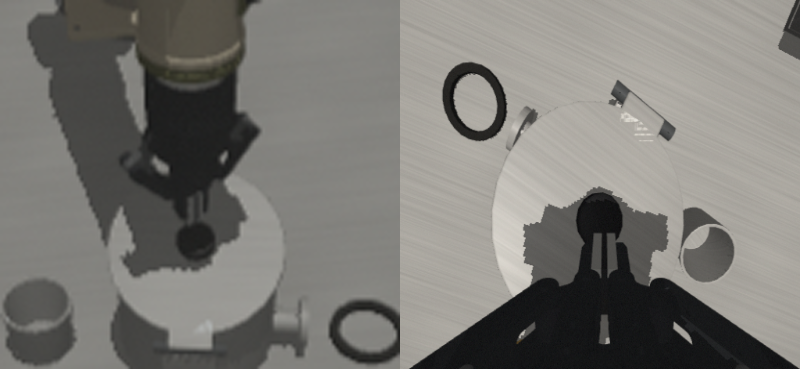

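Both views show the tips directly above the knob. Pressing down along the lid's arc.

Request:
move_arm(
  moves=[
    [0,0,0,0,0,0.012,0],
    [0,0,0,0,0,0.022,0],
    [0,0,0,-0.002,0.002,0.03,0],
    [0,0,0,-0.004,0.005,0.037,0],
    [0,0,0,-0.006,0.007,0.044,0],
    [0,0,0,-0.007,0.009,0.05,0],
    [0,0,0,-0.007,0.01,0.055,0],
    [0,0,0,-0.007,0.01,0.058,0],
    [0,0,0,-0.007,0.01,0.06,0],
    [0,0,0,-0.007,0.01,0.061,0],
  ],
)

```text
clock: 3.1
position: [0.653, -0.0231, 0.1376]
ee_rot: [0.817, -0.577, -0.0, 0.0]
ft_force: [-6.8, 2.1, 15.3]
grip_width: 0.001
```

Run:
```python
from h import *
o=manip.get_obs();print(o["position"],o["ee_rot"],o["ft_force"])
```

```text
[ 0.65301038 -0.02309847  0.13758584] [ 8.16924952e-01 -5.76743728e-01 -4.54020268e-04  2.96792753e-04] [-6.80732126  2.05941821 15.30375966]
```

Request:
move_arm(
  moves=[
    [0,0,0,0,0,0.003,0],
    [0,0,0,-0.001,0.001,0.006,0],
    [0,0,0,-0.001,0.001,0.008,0],
    [0,0,0,-0.001,0.001,0.008,0],
    [0,0,0,-0.001,0.001,0.008,0],
  ],
)

```text
clock: 3.6
position: [0.6527, -0.0228, 0.133]
ee_rot: [0.817, -0.577, 0.001, -0.0]
ft_force: [-18.5, 0.8, 36.2]
grip_width: -0.002
```

Request:
move_arm(
  moves=[
    [0,0,0,0,0,-0.02,0],
    [0,0,0,0,0,-0.07,0],
    [0,0,0,0,0,-0.12,0],
    [0,0,8,-0.03,0.05,-0.15,0.035],
    [0,0,16,-0.06,0.1,-0.15,0.035],
    [0,0,24,-0.082,0.139,-0.15,0.035],
    [0,0,30,-0.082,0.139,-0.15,0.035],
    [0,0,30,-0.082,0.139,-0.15,0.035],
    [0,0,30,-0.082,0.139,-0.15,0.035],
  ],
)

```text
clock: 4.5
position: [0.4943, 0.0074, 0.2785]
ee_rot: [-0.64, 0.768, -0.001, 0.0]
ft_force: [0.5, -0.1, -0.0]
grip_width: 0.409
```

Run:
```python
from h import *
o=manip.get_obs();print(o["position"],o["ee_rot"],o["joint_pos"].round(2),o["ft_force"],o["grip_width"])
np.save("w.npy",[cams.camera_params("wrist")],allow_pickle=True)
b=cams.camera("wrist")[...,::-1];a=cams.camera("scene")[:,:,::-1]
cv2.imwrite("pics/s2.png",a);cv2.imwrite("pics/w2.png",b);a=a[140:250,205:315]
cv2.imwrite("pics/k2.png",np.hstack([cv2.resize(a,(400,400),interpolation=cv2.INTER_CUBIC),cv2.resize(b[:,100:484],(400,400))]))
```

```text
[0.4943304  0.00735592 0.27849693] [-6.40112554e-01  7.68280718e-01 -7.66391031e-04  2.64651721e-04] [ 0.39  0.05 -0.51  1.7   0.03  1.4  -1.88] [ 0.46917475 -0.06822502 -0.03560417] 0.4088489433274424
```

View pics/k2.png

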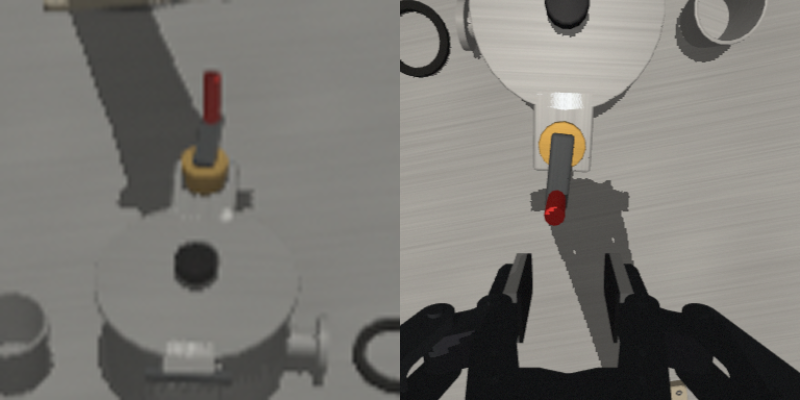

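Run:
```python
from h import *
s=cams.camera_params("scene");w=np.load("w.npy",allow_pickle=True)[0]
S=np.array([(258.9,211),(263.3,160.8),(263.4,167),(263.6,173.3),(261.2,184.3)])
W=np.array([(248.8,203.5),(254.6,139.2)])
def f(p):
    q=[p[0],p[1],p[2],0,p[3]];m=model(q,p[4])
    return np.r_[(proj(s,m[:5])-S+p[5:7]).ravel(),(proj(w,m[[1,4]])-W).ravel()/2,(p[0]-.74)/.003,(p[1]+.0453)/.003,(p[2]+.2205)/.03,p[5:7]/1]
r=least_squares(f,[.74,-.045,-.22,-.04,.005,0,0]);print(r.x.round(4),f(r.x).round(1));p=r.x
print(model([*p[:3],0,p[3]],p[4]).round(4))
```

```text
[ 0.7398 -0.044  -0.2329  0.0503  0.008   0.7069  0.0584] [-0.3 -0.4 -0.   0.3 -0.2  0.2 -0.4 -0.2  0.2  0.  -0.3  0.6  0.2 -0.8
 -0.1  0.4 -0.4  0.7  0.1]
[[ 0.6483 -0.0223  0.133 ]
 [ 0.4961  0.0161  0.192 ]
 [ 0.4961  0.0161  0.167 ]
 [ 0.4961  0.0161  0.142 ]
 [ 0.5393  0.0035  0.134 ]
 [ 0.7398 -0.044   0.1   ]
 [ 0.5393  0.0035  0.122 ]]
```

Fit: lid shut, bolt sink about 7 mm, pin at about (0.495, 0.014). Lowering the open fingers around the pin.

Request:
move_arm(
  moves=[
    [0,0,0,-0.0065,0,0.03,0.036],
    [0,0,0,-0.0065,0,0.06,0.036],
    [0,0,0,-0.0065,0,0.08,0.036],
    [0,0,0,-0.0065,0,0.095,0.036],
    [0,0,0,-0.0065,0,0.105,0.036],
    [0,0,0,-0.0065,0,0.113,0.036],
    [0,0,0,-0.0065,0,0.113,0.036],
  ],
)

```text
clock: 5.3
position: [0.4951, 0.014, 0.1642]
ee_rot: [-0.64, 0.769, 0.001, -0.0]
ft_force: [-0.6, -0.4, -0.2]
grip_width: 0.42
```

```bash
cat >> h.py <<'E'
B=np.array([.539,.003])
def arc(psi0,dpsi,n,phi_off,z=None,off=np.zeros(2),rmax=None):
    """rows for TCP round the bolt axis from measured pose, tool yaw = psi+phi_off"""
    o=manip.get_obs();P=o["position"];Q=R.from_quat(o["ee_rot"]);M=Q.as_matrix();phi0=np.arctan2(M[1,0],M[0,0])
    for k in range(1,n+1):
        ps=psi0+dpsi*k/n;t=np.r_[B+.045*np.array([np.cos(ps),np.sin(ps)]),P[2] if z is None else z]
        d=M.T@(t-P);turn=-np.degrees((ps+phi_off-phi0+np.pi)%(2*np.pi)-np.pi)
        print([0,0,round(turn,1),round(d[0],4),round(d[1],4),round(d[2],3)])
    print("P",P.round(4),"phi",phi0.round(3),"q7",o["joint_pos"][6].round(2),"F",o["ft_force"].round(1),o["grip_width"])
E
python3 - <<'E'
from h import *
cv2.imwrite("pics/s3.png",cams.camera("scene")[...,::-1]);cv2.imwrite("pics/w3.png",cams.camera("wrist")[...,::-1])
a=cv2.imread("pics/s3.png")[140:250,205:315];b=cv2.imread("pics/w3.png")
cv2.imwrite("pics/k3.png",np.hstack([cv2.resize(a,(400,400),interpolation=cv2.INTER_CUBIC),cv2.resize(b[:,100:484],(400,400))]))
arc(2.9,1.2,9,-1.5*np.pi,.165)
E
```

```text
[0, 0, np.float64(-4.3), np.float64(0.0063), np.float64(0.0002), np.float64(0.001)]
[0, 0, np.float64(-11.9), np.float64(0.0123), np.float64(-0.0006), np.float64(0.001)]
[0, 0, np.float64(-19.5), np.float64(0.0181), np.float64(-0.0022), np.float64(0.001)]
[0, 0, np.float64(-27.2), np.float64(0.0236), np.float64(-0.0046), np.float64(0.001)]
[0, 0, np.float64(-34.8), np.float64(0.0287), np.float64(-0.0077), np.float64(0.001)]
[0, 0, np.float64(-42.5), np.float64(0.0334), np.float64(-0.0114), np.float64(0.001)]
[0, 0, np.float64(-50.1), np.float64(0.0375), np.float64(-0.0158), np.float64(0.001)]
[0, 0, np.float64(-57.7), np.float64(0.0411), np.float64(-0.0206), np.float64(0.001)]
[0, 0, np.float64(-65.4), np.float64(0.0439), np.float64(-0.0259), np.float64(0.001)]
P [0.4957 0.0141 0.1655] phi -1.753 q7 -1.93 F [0.4 0.9 0.2] 0.4225802407672543
```

View pics/k3.png

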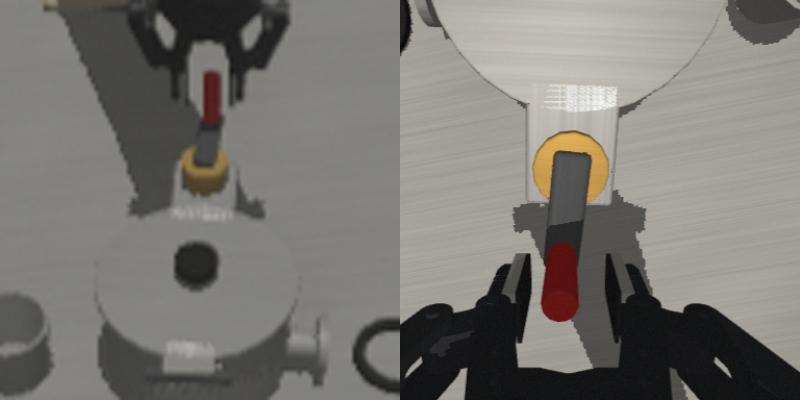

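The pin stands between the jaws, nearly centred. Turning backward (anticlockwise).

Request:
move_arm(
  moves=[
    [0,0,-4,0.006,0,0,0.028],
    [0,0,-12,0.012,-0.001,0,0.028],
    [0,0,-19.5,0.018,-0.002,0,0.028],
    [0,0,-27,0.0235,-0.0045,0,0.028],
    [0,0,-35,0.0285,-0.0075,0,0.028],
    [0,0,-42.5,0.0335,-0.0115,0,0.028],
    [0,0,-50,0.0375,-0.016,0,0.028],
    [0,0,-57.5,0.041,-0.0205,0,0.028],
    [0,0,-65.5,0.044,-0.026,0,0.028],
  ],
)

```text
clock: 6.3
position: [0.5134, -0.0336, 0.1662]
ee_rot: [0.955, -0.298, 0.001, -0.0]
ft_force: [-1.3, 2.2, 0.5]
grip_width: 0.33
```

```bash
cat >> h.py <<'E'
def redpin(n):
    im=cams.camera(n).astype(int);m=((im[...,0]>70)&(im[...,1]<.45*im[...,0])&(im[...,2]<.45*im[...,0])).astype(np.uint8)
    m[:]=m
    N,l,st,c=cv2.connectedComponentsWithStats(m)
    k=[i for i in range(1,N) if st[i,4]>15];return im,[(st[i].tolist(),c[i].round(1).tolist()) for i in k]
E
python3 - <<'E'
from h import *
w=redpin("wrist");s=redpin("scene");print(w[1],s[1][:6])
cv2.imwrite("pics/w4.png",w[0][...,::-1].astype(np.uint8));cv2.imwrite("pics/s4.png",s[0][...,::-1].astype(np.uint8))
arc(4.1,1.2,9,-1.5*np.pi,.165)
E
```

```text
[([228, 229, 36, 75, 2186], [247.2, 267.6])] [([248, 164, 3, 14, 22], [249.3, 170.2])]
[0, 0, np.float64(-7.4), np.float64(0.0053), np.float64(-0.0005), np.float64(0.001)]
[0, 0, np.float64(-15.1), np.float64(0.0111), np.float64(-0.0017), np.float64(0.001)]
[0, 0, np.float64(-22.7), np.float64(0.0168), np.float64(-0.0036), np.float64(0.001)]
[0, 0, np.float64(-30.3), np.float64(0.0222), np.float64(-0.0063), np.float64(0.001)]
[0, 0, np.float64(-38.0), np.float64(0.0271), np.float64(-0.0097), np.float64(0.001)]
[0, 0, np.float64(-45.6), np.float64(0.0316), np.float64(-0.0137), np.float64(0.001)]
[0, 0, np.float64(-53.3), np.float64(0.0355), np.float64(-0.0182), np.float64(0.001)]
[0, 0, np.float64(-60.9), np.float64(0.0388), np.float64(-0.0233), np.float64(0.001)]
[0, 0, np.float64(-68.5), np.float64(0.0413), np.float64(-0.0287), np.float64(0.001)]
P [ 0.5136 -0.0344  0.1659] phi -0.609 q7 -0.71 F [0.2 0.5 0. ] 0.32623943036781866
```

```bash
cat >> h.py <<'E'
def pinfit(bbox,cp):
    """pin angle psi, middle height z (bolt axis B shifted freely a few mm) from the mask's box"""
    t=np.linspace(0,2*np.pi,72);C=np.c_[np.cos(t),np.sin(t)]*.008
    b=np.array([bbox[0],bbox[1],bbox[0]+bbox[2],bbox[1]+bbox[3]],float)-.5
    def f(p):
        c=B+.045*np.array([np.cos(p[0]),np.sin(p[0])])
        X=np.vstack([np.c_[C+c,np.full(72,p[1]+h)] for h in(-.025,.025)]);u=proj(cp,X)
        return np.r_[u.min(0),u.max(0)]-b
    o=manip.get_obs();P=o["position"][:2]-B
    r=least_squares(f,[np.arctan2(P[1],P[0]),.168],x_scale=[.1,.01]);return r.x.round(3),r.fun.round(1)
def report(tag):
    cp=cams.camera_params("wrist");im,k=redpin("wrist");cv2.imwrite(f"pics/w{tag}.png",im[...,::-1].astype(np.uint8))
    k=max(k,key=lambda a:a[0][4])[0];x,r=pinfit(k,cp);o=manip.get_obs();P=o["position"][:2]-B
    print("pin psi,z",x,"sink",round(.175-x[1],4),"res",r,"tool psi",np.arctan2(P[1],P[0]).round(3),"box",k)
E
python3 - <<'E'
from h import *
report("5")
# earlier pic w3 in same frame: pose of camera relative to tool is fixed
o=manip.get_obs();cp=cams.camera_params("wrist");Q=R.from_quat(o["ee_rot"])
rel=Q.inv().apply(cp["xyz"]-o["position"]);rq=Q.inv()*R.from_quat(cp["rotation"])
Q3=R.from_quat([-.64,.769,0,0]);c3=dict(cp);c3["xyz"]=np.array([.4955,.0140,.165])+Q3.apply(rel);c3["rotation"]=(Q3*rq).as_quat()
im=cv2.imread("pics/w3.png")[...,::-1].astype(int);m=((im[...,0]>70)&(im[...,1]<.45*im[...,0])&(im[...,2]<.45*im[...,0])).astype(np.uint8)
N,l,st,c=cv2.connectedComponentsWithStats(m);k=st[1+st[1:,4].argmax()];print(k,pinfit(k,c3))
E
```

```text
pin psi,z [-2.278  0.169] sink 0.006 res [-1.  -1.8  1.   0.6] tool psi -2.176 box [231, 228, 36, 77, 2225]
[ 236  232   35   77 2205] (array([-3.455,  0.171]), array([-1.8, -3.5,  2. ,  1.3]))
```

Request:
move_arm(
  moves=[
    [0,0,-7.5,0.0055,-0.0005,0,0.028],
    [0,0,-15,0.011,-0.0015,0,0.028],
    [0,0,-22.5,0.017,-0.0035,0,0.028],
    [0,0,-30,0.022,-0.0065,0,0.028],
    [0,0,-38,0.027,-0.0095,0,0.028],
    [0,0,-45.5,0.0315,-0.0135,0,0.028],
    [0,0,-53,0.0355,-0.018,0,0.028],
  ],
)

```text
clock: 7.15
position: [0.552, -0.0395, 0.1655]
ee_rot: [0.988, 0.157, -0.0, 0.0]
ft_force: [-2.4, 0.5, 0.5]
grip_width: 0.327
```

Run:
```python
from h import *
report("6");arc(5.03,.5,4,-1.5*np.pi,.165)
```

```text
pin psi,z [-1.432  0.167] sink 0.008 res [-0.8 -1.2  0.9  0.4] tool psi -1.255 box [228, 227, 36, 77, 2269]
[0, 0, np.float64(-6.8), np.float64(0.0057), np.float64(0.0002), np.float64(0.0)]
[0, 0, np.float64(-14.0), np.float64(0.0112), np.float64(-0.0008), np.float64(0.0)]
[0, 0, np.float64(-21.1), np.float64(0.0166), np.float64(-0.0025), np.float64(0.0)]
[0, 0, np.float64(-28.3), np.float64(0.0217), np.float64(-0.0048), np.float64(0.0)]
P [ 0.5528 -0.0393  0.1654] phi 0.324 q7 0.17 F [-1.4 -0.4  1. ] 0.3279285791148544
```

Request:
move_arm(
  moves=[
    [0,0,-7,0.0055,0,0,0.028],
    [0,0,-14,0.011,-0.001,0,0.028],
    [0,0,-21,0.0165,-0.0025,0,0.028],
    [0,0,-28,0.0215,-0.005,0,0.028],
  ],
)

```text
clock: 7.6
position: [0.5709, -0.0285, 0.1653]
ee_rot: [0.921, 0.39, -0.0, 0.0]
ft_force: [-2.7, -2.0, 2.8]
grip_width: 0.325
```

Run:
```python
from h import *
report("7");arc(5.53,.5,4,-1.5*np.pi,.165)
```

```text
pin psi,z [-0.947  0.167] sink 0.008 res [-0.7 -0.8  0.8  0.3] tool psi -0.76 box [228, 226, 36, 77, 2275]
[0, 0, np.float64(-7.6), np.float64(0.0059), np.float64(-0.0001), np.float64(0.0)]
[0, 0, np.float64(-14.8), np.float64(0.0114), np.float64(-0.0012), np.float64(0.0)]
[0, 0, np.float64(-21.9), np.float64(0.0168), np.float64(-0.003), np.float64(0.0)]
[0, 0, np.float64(-29.1), np.float64(0.0218), np.float64(-0.0054), np.float64(0.0)]
P [ 0.5714 -0.0278  0.1654] phi 0.81 q7 0.6 F [-1.  -0.8  0.3] 0.32456605951297207
```

Request:
move_arm(
  moves=[
    [0,0,-7.5,0.006,0,0,0.028],
    [0,0,-15,0.0115,-0.001,0,0.028],
    [0,0,-22,0.017,-0.003,0,0.028],
    [0,0,-29,0.022,-0.0055,0,0.028],
  ],
)

```text
clock: 8.05
position: [0.5825, -0.0093, 0.1655]
ee_rot: [0.794, 0.607, -0.0, 0.001]
ft_force: [-0.7, -2.7, 3.1]
grip_width: 0.33
```

Run:
```python
from h import *
report("8");arc(6.03,.5,4,-1.5*np.pi,.165)
```

```text
pin psi,z [-0.451  0.167] sink 0.008 res [-0.2 -0.8  0.2  0.3] tool psi -0.252 box [227, 226, 37, 77, 2302]
[0, 0, np.float64(-7.3), np.float64(0.0056), np.float64(-0.0005), np.float64(0.001)]
[0, 0, np.float64(-14.5), np.float64(0.0111), np.float64(-0.0016), np.float64(0.001)]
[0, 0, np.float64(-21.7), np.float64(0.0164), np.float64(-0.0033), np.float64(0.001)]
[0, 0, np.float64(-28.8), np.float64(0.0215), np.float64(-0.0057), np.float64(0.001)]
P [ 0.5827 -0.0083  0.1655] phi 1.314 q7 1.03 F [ 0.3 -1.1  0.7] 0.32489575631586154
```

Request:
move_arm(
  moves=[
    [0,0,-7.5,0.0055,-0.0005,0,0.028],
    [0,0,-14.5,0.011,-0.0015,0,0.028],
    [0,0,-21.5,0.0165,-0.0035,0,0.028],
    [0,0,-29,0.0215,-0.0055,0,0.028],
  ],
)

```text
clock: 8.5
position: [0.5833, 0.0128, 0.1657]
ee_rot: [0.617, 0.787, 0.0, 0.001]
ft_force: [0.3, -2.9, 2.8]
grip_width: 0.324
```

Run:
```python
from h import *
report("9");arc(6.53,.4,4,-1.5*np.pi,.165)
```

```text
pin psi,z [0.047 0.168] sink 0.007 res [-0.3 -1.5  0.4  0.7] tool psi 0.244 box [227, 228, 37, 77, 2288]
[0, 0, np.float64(-5.6), np.float64(0.0046), np.float64(-0.0006), np.float64(0.001)]
[0, 0, np.float64(-11.3), np.float64(0.0091), np.float64(-0.0012), np.float64(0.001)]
[0, 0, np.float64(-17.0), np.float64(0.0134), np.float64(-0.0023), np.float64(0.001)]
[0, 0, np.float64(-22.8), np.float64(0.0177), np.float64(-0.0039), np.float64(0.001)]
P [0.583  0.014  0.1657] phi 1.82 q7 1.46 F [ 1.5 -0.7  0.9] 0.3264923722843574
```

Request:
move_arm(
  moves=[
    [0,0,-5.5,0.0045,-0.0005,0,0.028],
    [0,0,-11.5,0.009,-0.001,0,0.028],
    [0,0,-17,0.0135,-0.0025,0,0.028],
    [0,0,-23,0.0175,-0.004,0,0.028],
  ],
)

```text
clock: 8.95
position: [0.5752, 0.0293, 0.1656]
ee_rot: [0.449, 0.894, 0.0, 0.001]
ft_force: [3.6, -1.0, 1.6]
grip_width: 0.324
```

Run:
```python
from h import *
report("10");arc(6.93,.4,4,-1.5*np.pi,.165)
```

```text
pin psi,z [0.465 0.169] sink 0.006 res [-0.4 -1.8  0.5  0.8] tool psi 0.648 box [227, 231, 37, 78, 2353]
[0, 0, np.float64(-5.7), np.float64(0.0044), np.float64(-0.0), np.float64(0.001)]
[0, 0, np.float64(-11.4), np.float64(0.0089), np.float64(-0.0007), np.float64(0.001)]
[0, 0, np.float64(-17.1), np.float64(0.0133), np.float64(-0.0018), np.float64(0.001)]
[0, 0, np.float64(-22.9), np.float64(0.0175), np.float64(-0.0033), np.float64(0.001)]
P [0.5747 0.03   0.1655] phi 2.218 q7 1.81 F [2.5 0.6 0.2] 0.3294012387889784
```

Request:
move_arm(
  moves=[
    [0,0,-5.5,0.0045,0,0,0.028],
    [0,0,-11.5,0.009,-0.0005,0,0.028],
    [0,0,-17,0.0135,-0.002,0,0.028],
    [0,0,-23,0.0175,-0.0035,0,0.028],
  ],
)

```text
clock: 9.4
position: [0.5618, 0.0416, 0.1655]
ee_rot: [0.262, 0.965, 0.0, 0.001]
ft_force: [4.0, 0.2, 1.1]
grip_width: 0.328
```

Run:
```python
from h import *
report("11");arc(7.33,.4,4,-1.5*np.pi,.165)
```

```text
pin psi,z [0.883 0.171] sink 0.004 res [-0.7 -2.1  0.8  0.9] tool psi 1.053 box [227, 233, 37, 79, 2365]
[0, 0, np.float64(-5.6), np.float64(0.0042), np.float64(-0.0001), np.float64(0.0)]
[0, 0, np.float64(-11.3), np.float64(0.0087), np.float64(-0.0007), np.float64(0.0)]
[0, 0, np.float64(-17.1), np.float64(0.013), np.float64(-0.0019), np.float64(0.0)]
[0, 0, np.float64(-22.8), np.float64(0.0173), np.float64(-0.0034), np.float64(0.0)]
P [0.5612 0.042  0.1655] phi 2.62 q7 2.16 F [2.  0.7 0.9] 0.32613408692681917
```

Request:
move_arm(
  moves=[
    [0,0,-5,0.004,0,0,0.028],
    [0,0,-9,0.0085,-0.0005,0,0.028],
    [0,0,-13,0.013,-0.002,0,0.028],
    [0,0,-15,0.0175,-0.0035,0,0.028],
  ],
)

```text
clock: 9.85
position: [0.5441, 0.0473, 0.165]
ee_rot: [0.134, 0.991, 0.0, -0.0]
ft_force: [0.9, -0.3, -0.3]
grip_width: 0.33
```

Run:
```python
from h import *
report("12");arc(7.73,.2,2,-1.5*np.pi,.165)
```

```text
pin psi,z [1.319 0.172] sink 0.003 res [-0.4 -2.7  0.4  1.2] tool psi 1.473 box [228, 237, 38, 80, 2411]
[0, 0, np.float64(-13.9), np.float64(0.0033), np.float64(-0.0004), np.float64(-0.0)]
[0, 0, np.float64(-19.6), np.float64(0.0076), np.float64(-0.0017), np.float64(-0.0)]
P [0.5434 0.0475 0.1649] phi 2.875 q7 2.39 F [ 0.   0.6 -0.2] 0.32668233313406936
```

Request:
move_arm(
  moves=[
    [0,0,-3,0.0035,0,0,0.028],
    [0,0,-6,0.0075,-0.0015,0,0.028],
    [0,0,-6,0.0115,-0.0035,0,0.028],
    [0,0,-6,0.0115,-0.0035,0,0.028],
  ],
)

```text
clock: 10.3
position: [0.5318, 0.0466, 0.165]
ee_rot: [0.081, 0.997, -0.0, -0.0]
ft_force: [-0.7, 0.3, 1.2]
grip_width: 0.329
```

Run:
```python
from h import *
report("13");arc(8,.2,2,-1.5*np.pi,.165)
a=cams.camera("scene")[140:250,205:315,::-1];b=cv2.imread("pics/w13.png")
cv2.imwrite("pics/k13.png",np.hstack([cv2.resize(a,(400,400),interpolation=cv2.INTER_CUBIC),cv2.resize(b[:,100:484],(400,400))]))
```

```text
pin psi,z [1.595 0.166] sink 0.009 res [-0.6 -2.5  0.5  1.1] tool psi 1.732 box [230, 235, 36, 76, 2150]
[0, 0, np.float64(-23.4), np.float64(0.0039), np.float64(-0.0005), np.float64(-0.0)]
[0, 0, np.float64(-29.1), np.float64(0.0079), np.float64(-0.0025), np.float64(-0.0)]
P [0.5319 0.0465 0.165 ] phi 2.98 q7 2.49 F [-0.4  0.2  0.8] 0.3251869312569681
```

View pics/k13.png

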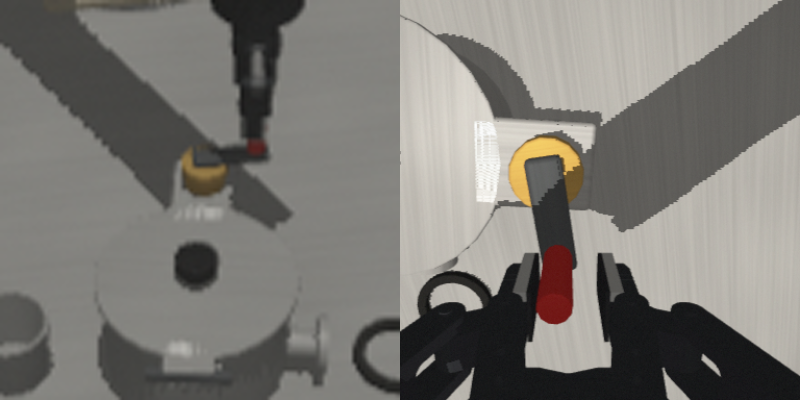

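The bolt has dropped (pin height 172 → 166 mm, and its box shrank) at a pin angle of about 7.75 rad. Now forward one turn, with one re-straddle on the way because of joint 7's range.

Run:
```python
from h import *
arc(8.015,-1.2,10,-1.5*np.pi,.158)
```

```text
[0, 0, np.float64(-11.6), np.float64(-0.0048), np.float64(0.0023), np.float64(0.007)]
[0, 0, np.float64(-4.7), np.float64(-0.0101), np.float64(0.003), np.float64(0.007)]
[0, 0, np.float64(2.2), np.float64(-0.0155), np.float64(0.0031), np.float64(0.007)]
[0, 0, np.float64(9.1), np.float64(-0.0209), np.float64(0.0026), np.float64(0.007)]
[0, 0, np.float64(15.9), np.float64(-0.0262), np.float64(0.0014), np.float64(0.007)]
[0, 0, np.float64(22.8), np.float64(-0.0313), np.float64(-0.0003), np.float64(0.007)]
[0, 0, np.float64(29.7), np.float64(-0.0361), np.float64(-0.0027), np.float64(0.007)]
[0, 0, np.float64(36.6), np.float64(-0.0406), np.float64(-0.0057), np.float64(0.007)]
[0, 0, np.float64(43.4), np.float64(-0.0448), np.float64(-0.0091), np.float64(0.007)]
[0, 0, np.float64(50.3), np.float64(-0.0485), np.float64(-0.0131), np.float64(0.007)]
P [0.5321 0.0465 0.1649] phi 2.981 q7 2.49 F [ 0.5 -0.5  0.7] 0.3284664862657339
```

Request:
move_arm(
  moves=[
    [0,0,0,-0.005,0.0025,0.002,0.028],
    [0,0,0,-0.01,0.003,0.004,0.028],
    [0,0,2,-0.0155,0.003,0.007,0.028],
    [0,0,9,-0.021,0.0025,0.007,0.028],
    [0,0,16,-0.026,0.0015,0.007,0.028],
    [0,0,23,-0.0315,-0.0005,0.007,0.028],
    [0,0,30,-0.036,-0.0025,0.007,0.028],
    [0,0,36.5,-0.0405,-0.0055,0.007,0.028],
    [0,0,43.5,-0.045,-0.009,0.007,0.028],
    [0,0,50,-0.0485,-0.013,0.007,0.028],
  ],
)

```text
clock: 11.4
position: [0.5783, 0.0266, 0.1574]
ee_rot: [0.495, 0.869, -0.0, -0.001]
ft_force: [-1.2, 0.3, -0.5]
grip_width: 0.327
```

Run:
```python
from h import *
report("14");arc(6.815,-1.2,10,-1.5*np.pi,.158)
```

```text
pin psi,z [0.668 0.162] sink 0.013 res [-0.2 -1.4  0.2  0.6] tool psi 0.52 box [258, 230, 38, 79, 2392]
[0, 0, np.float64(6.7), np.float64(-0.0049), np.float64(-0.0011), np.float64(-0.0)]
[0, 0, np.float64(13.6), np.float64(-0.0102), np.float64(-0.0021), np.float64(-0.0)]
[0, 0, np.float64(20.4), np.float64(-0.0153), np.float64(-0.0036), np.float64(-0.001)]
[0, 0, np.float64(27.3), np.float64(-0.0203), np.float64(-0.0058), np.float64(-0.001)]
[0, 0, np.float64(34.2), np.float64(-0.0249), np.float64(-0.0086), np.float64(-0.001)]
[0, 0, np.float64(41.1), np.float64(-0.0292), np.float64(-0.0119), np.float64(-0.001)]
[0, 0, np.float64(48.0), np.float64(-0.033), np.float64(-0.0157), np.float64(-0.001)]
[0, 0, np.float64(54.8), np.float64(-0.0364), np.float64(-0.0199), np.float64(-0.0)]
[0, 0, np.float64(61.7), np.float64(-0.0392), np.float64(-0.0245), np.float64(-0.0)]
[0, 0, np.float64(68.6), np.float64(-0.0415), np.float64(-0.0294), np.float64(-0.0)]
P [0.5787 0.0258 0.1575] phi 2.1 q7 1.7 F [-0.5  0.  -0.7] 0.3266929122118848
```

Request:
move_arm(
  moves=[
    [0,0,6.5,-0.005,-0.001,0,0.028],
    [0,0,13.5,-0.01,-0.002,0,0.028],
    [0,0,20.5,-0.0155,-0.0035,0,0.028],
    [0,0,27.5,-0.0205,-0.006,0,0.028],
    [0,0,34,-0.025,-0.0085,0,0.028],
    [0,0,41,-0.029,-0.012,0,0.028],
    [0,0,48,-0.033,-0.0155,0,0.028],
    [0,0,55,-0.0365,-0.02,0,0.028],
    [0,0,61.5,-0.039,-0.0245,0,0.028],
    [0,0,68.5,-0.0415,-0.0295,0,0.028],
  ],
)

```text
clock: 12.45
position: [0.5744, -0.0239, 0.1577]
ee_rot: [0.897, 0.441, -0.0, -0.0]
ft_force: [0.6, 1.1, -1.5]
grip_width: 0.325
```

Run:
```python
from h import *
report("15");arc(5.615,-1.2,10,-1.5*np.pi,.156)
```

```text
pin psi,z [-0.529  0.159] sink 0.016 res [-0.3 -1.2  0.2  0.5] tool psi -0.671 box [258, 228, 37, 77, 2316]
[0, 0, np.float64(7.1), np.float64(-0.0053), np.float64(-0.0001), np.float64(0.002)]
[0, 0, np.float64(13.9), np.float64(-0.0106), np.float64(-0.0011), np.float64(0.002)]
[0, 0, np.float64(20.8), np.float64(-0.0157), np.float64(-0.0027), np.float64(0.002)]
[0, 0, np.float64(27.7), np.float64(-0.0206), np.float64(-0.005), np.float64(0.002)]
[0, 0, np.float64(34.6), np.float64(-0.0253), np.float64(-0.0078), np.float64(0.002)]
[0, 0, np.float64(41.4), np.float64(-0.0295), np.float64(-0.0111), np.float64(0.002)]
[0, 0, np.float64(48.3), np.float64(-0.0333), np.float64(-0.0149), np.float64(0.002)]
[0, 0, np.float64(55.2), np.float64(-0.0367), np.float64(-0.0191), np.float64(0.002)]
[0, 0, np.float64(62.1), np.float64(-0.0395), np.float64(-0.0237), np.float64(0.002)]
[0, 0, np.float64(68.9), np.float64(-0.0417), np.float64(-0.0286), np.float64(0.002)]
P [ 0.5741 -0.0249  0.1577] phi 0.906 q7 0.68 F [-0.1 -1.1  0.6] 0.326677012953483
```

Request:
move_arm(
  moves=[
    [0,0,7,-0.0055,0,0.002,0.028],
    [0,0,14,-0.0105,-0.001,0.002,0.028],
    [0,0,21,-0.0155,-0.0025,0.002,0.028],
    [0,0,27.5,-0.0205,-0.005,0.002,0.028],
    [0,0,34.5,-0.0255,-0.008,0.002,0.028],
    [0,0,41.5,-0.0295,-0.011,0.002,0.028],
    [0,0,48.5,-0.0335,-0.015,0.002,0.028],
    [0,0,55,-0.0365,-0.019,0.002,0.028],
    [0,0,62,-0.0395,-0.0235,0.002,0.028],
    [0,0,69,-0.0415,-0.0285,0.002,0.028],
  ],
)

```text
clock: 13.5
position: [0.5266, -0.0401, 0.1559]
ee_rot: [0.99, -0.144, 0.0, 0.0]
ft_force: [1.7, -1.8, -0.2]
grip_width: 0.327
```

Run:
```python
from h import *
report("16");arc(4.415,-1.0,8,-1.5*np.pi,.154)
```

```text
pin psi,z [-1.711  0.16 ] sink 0.015 res [-0.7 -2.2  0.6  0.9] tool psi -1.866 box [258, 229, 37, 77, 2326]
[0, 0, np.float64(7.3), np.float64(-0.0057), np.float64(0.0), np.float64(0.002)]
[0, 0, np.float64(14.4), np.float64(-0.0112), np.float64(-0.001), np.float64(0.002)]
[0, 0, np.float64(21.6), np.float64(-0.0166), np.float64(-0.0027), np.float64(0.002)]
[0, 0, np.float64(28.7), np.float64(-0.0217), np.float64(-0.0051), np.float64(0.002)]
[0, 0, np.float64(35.9), np.float64(-0.0264), np.float64(-0.0081), np.float64(0.002)]
[0, 0, np.float64(43.1), np.float64(-0.0308), np.float64(-0.0117), np.float64(0.002)]
[0, 0, np.float64(50.2), np.float64(-0.0346), np.float64(-0.0158), np.float64(0.002)]
[0, 0, np.float64(57.4), np.float64(-0.0379), np.float64(-0.0203), np.float64(0.002)]
P [ 0.526  -0.0397  0.1559] phi -0.296 q7 -0.41 F [0.9 0.1 0.2] 0.32769770228307943
```

Request:
move_arm(
  moves=[
    [0,0,7.5,-0.0055,0,0.002,0.028],
    [0,0,14.5,-0.011,-0.001,0.002,0.028],
    [0,0,21.5,-0.0165,-0.0025,0.002,0.028],
    [0,0,28.5,-0.0215,-0.005,0.002,0.028],
    [0,0,36,-0.0265,-0.008,0.002,0.028],
    [0,0,43,-0.031,-0.0115,0.002,0.028],
    [0,0,50,-0.0345,-0.016,0.002,0.028],
    [0,0,57.5,-0.038,-0.0205,0.002,0.028],
  ],
)

```text
clock: 14.35
position: [0.4958, -0.0097, 0.1538]
ee_rot: [0.799, -0.601, -0.0, 0.001]
ft_force: [-1.1, -1.9, -1.6]
grip_width: 0.329
```

Run:
```python
from h import *
report("17");o=manip.get_obs();print(o["position"],o["ee_rot"],o["joint_pos"].round(2))
arc(3.415,.15,1,-1.5*np.pi)
```

```text
pin psi,z [-2.702  0.162] sink 0.013 res [-1.3 -3.2  1.1  1.3] tool psi -2.881 box [258, 233, 37, 79, 2361]
[ 0.49551488 -0.00860226  0.15381403] [ 7.96652940e-01 -6.04436786e-01 -2.05860498e-04  4.73083459e-04] [ 0.4   0.15 -0.51  1.87  0.08  1.14 -1.43]
[0, 0, np.float64(-8.6), np.float64(0.0073), np.float64(-0.0005), np.float64(0.0)]
P [ 0.4955 -0.0086  0.1538] phi -1.298 q7 -1.43 F [-0.5  0.1  0.1] 0.33088712266914566
```

Re-straddling: centre on the pin, open, lift, and turn half a turn back.

Request:
move_arm(
  moves=[
    [0,0,0,0.007,0,0,0.036],
    [0,0,0,0.007,0,0,0.036],
    [0,0,0,0.007,0,-0.03,0.036],
    [0,0,0,0.007,0,-0.07,0.036],
    [0,0,-8.5,0.007,0,-0.07,0.036],
    [0,0,-17,0.007,0,-0.07,0.036],
    [0,0,-25.5,0.007,0,-0.07,0.036],
    [0,0,-34,0.007,0,-0.07,0.036],
    [0,0,-42.5,0.007,0,-0.07,0.036],
    [0,0,-51,0.007,0,-0.07,0.036],
  ],
)

```text
clock: 15.4
position: [0.4979, -0.0167, 0.2241]
ee_rot: [0.981, -0.194, -0.0, 0.0]
ft_force: [-0.9, 0.1, 0.3]
grip_width: 0.419
```

Request:
move_arm(
  moves=[
    [0,0,-8.5,0,0,0,0.036],
    [0,0,-17,0,0,0,0.036],
    [0,0,-25.5,0,0,0,0.036],
    [0,0,-34,0,0,0,0.036],
    [0,0,-42.5,0,0,0,0.036],
    [0,0,-51,0,0,0,0.036],
    [0,0,-59.5,0,0,0,0.036],
    [0,0,-68,0,0,0,0.036],
    [0,0,-76.5,0,0,0,0.036],
    [0,0,-85,0,0,0,0.036],
  ],
)

```text
clock: 16.4
position: [0.4979, -0.0167, 0.2241]
ee_rot: [0.854, 0.52, 0.0, -0.0]
ft_force: [-0.1, -0.5, 0.1]
grip_width: 0.418
```

Request:
move_arm(
  moves=[
    [0,0,-8.5,0,0,0,0.036],
    [0,0,-17,0,0,0,0.036],
    [0,0,-25.5,0,0,0,0.036],
    [0,0,-34,0,0,0,0.036],
    [0,0,-34,0,0,0,0.036],
  ],
)

```text
clock: 16.9
position: [0.4979, -0.0166, 0.2241]
ee_rot: [0.667, 0.745, 0.0, -0.0]
ft_force: [0.1, -0.2, -0.3]
grip_width: 0.423
```

Run:
```python
from h import *
report("18");arc(3.565,.0,1,-.5*np.pi,.155)
a=cams.camera("scene")[140:250,205:315,::-1];b=cv2.imread("pics/w18.png")
cv2.imwrite("pics/k18.png",np.hstack([cv2.resize(a,(400,400),interpolation=cv2.INTER_CUBIC),cv2.resize(b[:,100:484],(400,400))]))
```

```text
pin psi,z [-2.719  0.156] sink 0.019 res [-0.5 -0.5  0.5  0.2] tool psi -2.697 box [253, 194, 24, 45, 875]
[0, 0, np.float64(-18.3), np.float64(0.0011), np.float64(0.0002), np.float64(0.069)]
P [ 0.4979 -0.0166  0.2241] phi 1.675 q7 1.57 F [ 0.9 -0.2  0.5] 0.42264226835348256
```

View pics/k18.png

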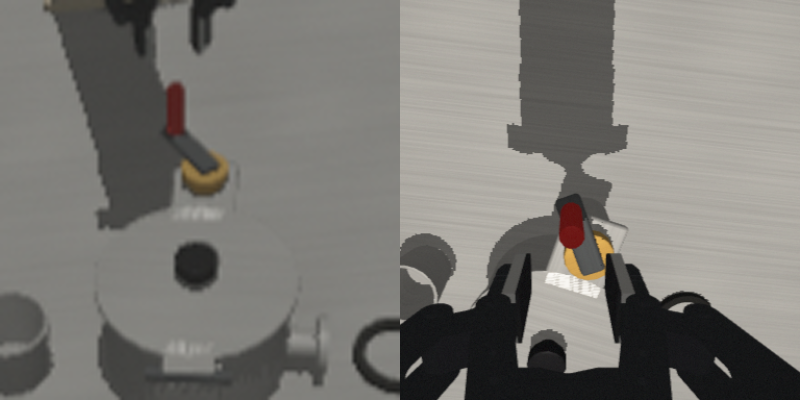

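Request:
move_arm(
  moves=[
    [0,0,-8,0,0,0,0.036],
    [0,0,-16,0,0,0.01,0.036],
    [0,0,-18,0,0,0.03,0.036],
    [0,0,-18,0,0,0.045,0.036],
    [0,0,-18,0,0,0.058,0.036],
    [0,0,-18,0,0,0.069,0.036],
    [0,0,-18,0,0,0.069,0.028],
    [0,0,-18,0,0,0.069,0.028],
  ],
)

```text
clock: 17.8
position: [0.4979, -0.0162, 0.1554]
ee_rot: [0.545, 0.839, 0.0, 0.0]
ft_force: [-0.0, 0.1, 0.7]
grip_width: 0.328
```

Run:
```python
from h import *
report("19");arc(3.565,-1.2,10,-.5*np.pi,.153)
```

```text
pin psi,z [-2.729  0.157] sink 0.018 res [-0.7 -1.   0.7  0.3] tool psi -2.704 box [248, 230, 36, 78, 2319]
[0, 0, np.float64(6.6), np.float64(0.006), np.float64(0.0004), np.float64(0.003)]
[0, 0, np.float64(13.5), np.float64(0.0114), np.float64(0.0014), np.float64(0.003)]
[0, 0, np.float64(20.4), np.float64(0.0165), np.float64(0.0029), np.float64(0.003)]
[0, 0, np.float64(27.3), np.float64(0.0215), np.float64(0.0051), np.float64(0.003)]
[0, 0, np.float64(34.1), np.float64(0.0261), np.float64(0.0079), np.float64(0.003)]
[0, 0, np.float64(41.0), np.float64(0.0304), np.float64(0.0111), np.float64(0.003)]
[0, 0, np.float64(47.9), np.float64(0.0342), np.float64(0.0149), np.float64(0.003)]
[0, 0, np.float64(54.8), np.float64(0.0376), np.float64(0.0191), np.float64(0.003)]
[0, 0, np.float64(61.6), np.float64(0.0405), np.float64(0.0237), np.float64(0.003)]
[0, 0, np.float64(68.5), np.float64(0.0427), np.float64(0.0286), np.float64(0.003)]
P [ 0.4981 -0.0161  0.1557] phi 1.99 q7 1.84 F [ 0.6 -0.   0.3] 0.32738216230632683
```

Request:
move_arm(
  moves=[
    [0,0,6.5,0.006,0.0005,0.003,0.028],
    [0,0,13.5,0.0115,0.0015,0.003,0.028],
    [0,0,20.5,0.0165,0.003,0.003,0.028],
    [0,0,27.5,0.0215,0.005,0.003,0.028],
    [0,0,34,0.026,0.008,0.003,0.028],
    [0,0,41,0.0305,0.011,0.003,0.028],
    [0,0,48,0.034,0.015,0.003,0.028],
    [0,0,55,0.0375,0.019,0.003,0.028],
    [0,0,61.5,0.0405,0.0235,0.003,0.028],
    [0,0,68.5,0.0425,0.0285,0.003,0.028],
  ],
)

```text
clock: 18.85
position: [0.5065, 0.0343, 0.1526]
ee_rot: [0.923, 0.385, -0.0, 0.0]
ft_force: [-1.7, 0.5, -0.8]
grip_width: 0.33
```

Run:
```python
from h import *
report("20");arc(2.365,-1.0,8,-.5*np.pi,.150)
```

```text
pin psi,z [2.539 0.155] sink 0.02 res [-0.4 -0.6  0.4  0.2] tool psi 2.356 box [228, 229, 37, 79, 2374]
[0, 0, np.float64(6.5), np.float64(0.0052), np.float64(0.0005), np.float64(0.003)]
[0, 0, np.float64(13.6), np.float64(0.0108), np.float64(0.0015), np.float64(0.003)]
[0, 0, np.float64(20.8), np.float64(0.0161), np.float64(0.0032), np.float64(0.003)]
[0, 0, np.float64(28.0), np.float64(0.0212), np.float64(0.0055), np.float64(0.003)]
[0, 0, np.float64(35.1), np.float64(0.026), np.float64(0.0084), np.float64(0.003)]
[0, 0, np.float64(42.3), np.float64(0.0304), np.float64(0.012), np.float64(0.003)]
[0, 0, np.float64(49.5), np.float64(0.0343), np.float64(0.016), np.float64(0.003)]
[0, 0, np.float64(56.6), np.float64(0.0377), np.float64(0.0205), np.float64(0.003)]
P [0.507  0.035  0.1527] phi 0.782 q7 0.53 F [-0.2  0.3  0. ] 0.32659550784276287
```

Request:
move_arm(
  moves=[
    [0,0,6.5,0.005,0.0005,0.003,0.028],
    [0,0,13.5,0.011,0.0015,0.003,0.028],
    [0,0,21,0.016,0.003,0.003,0.028],
    [0,0,28,0.021,0.0055,0.003,0.028],
    [0,0,35,0.026,0.0085,0.003,0.028],
    [0,0,42.5,0.0305,0.012,0.003,0.028],
    [0,0,49.5,0.0345,0.016,0.003,0.028],
    [0,0,56.5,0.0375,0.0205,0.003,0.028],
    [0,0,56.5,0.0375,0.0205,0.003,0.028],
  ],
)

```text
clock: 19.8
position: [0.548, 0.0465, 0.1496]
ee_rot: [0.995, -0.096, 0.0, -0.0]
ft_force: [0.5, 0.2, -1.2]
grip_width: 0.328
```

Run:
```python
from h import *
report("21");arc(1.365,.15,1,-.5*np.pi,.145)
```

```text
pin psi,z [1.494 0.156] sink 0.019 res [-0.5 -1.5  0.4  0.6] tool psi 1.373 box [229, 230, 38, 80, 2458]
[0, 0, np.float64(-7.5), np.float64(-0.0064), np.float64(-0.0001), np.float64(0.005)]
P [0.5477 0.0466 0.1496] phi -0.187 q7 -0.46 F [-0.1  1.1  0.4] 0.33051385884325013
```

Pin angle is 1.49 against a target of about 1.47. Centring on the pin and gripping.

Request:
move_arm(
  moves=[
    [0,0,-3,-0.003,0,0,0.028],
    [0,0,-6,-0.0055,0,0.001,0.028],
    [0,0,-6,-0.0055,0,0.001,0.02],
    [0,0,-6,-0.0055,0,0.001,0.01],
    [0,0,-6,-0.0055,0,0.001,0.005],
    [0,0,-6,-0.0055,0,0.001,0.005],
    [0,0,-6,-0.0055,0,0.001,0.005],
    [0,0,-6,-0.0055,0,0.001,0.005],
    [0,0,-6,-0.0055,0,0.001,0.005],
  ],
  grip_force=35,
)

```text
clock: 20.75
position: [0.5423, 0.0477, 0.1484]
ee_rot: [0.999, -0.043, 0.0, -0.0]
ft_force: [1.1, 1.3, 5.2]
grip_width: 0.179
```

Run:
```python
from h import *
report("22");o=manip.get_obs();print(o["position"],o["ft_force"],o["grip_width"]*.0854)
im=cams.camera("scene")[...,::-1];cv2.imwrite("pics/s22.png",im)
a=im[140:250,205:315];b=cv2.imread("pics/w22.png")
cv2.imwrite("pics/k22.png",np.hstack([cv2.resize(a,(400,400),interpolation=cv2.INTER_CUBIC),cv2.resize(b[:,100:484],(400,400))]))
```

```text
pin psi,z [1.498 0.156] sink 0.019 res [-0.6 -1.5  0.6  0.6] tool psi 1.498 box [243, 231, 38, 81, 2461]
[0.5422703  0.04772016 0.14837669] [ 1.40322325 -0.11059298  4.13609147] 0.014562348022585915
```

View pics/k22.png

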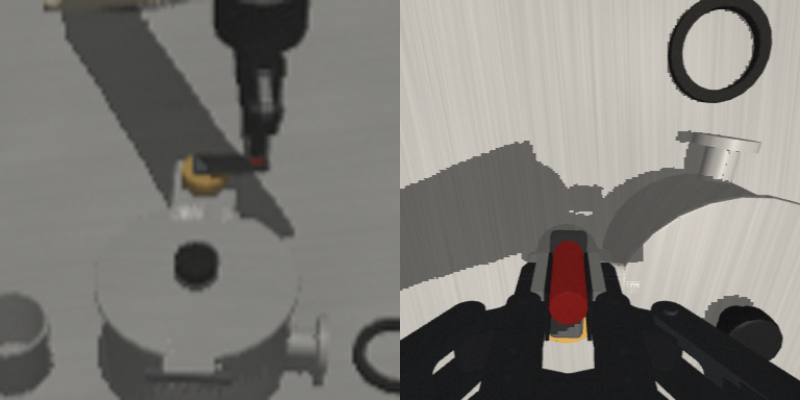

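Run:
```python
from workcell import manip
print(manip.hand_in()); o=manip.get_obs(); print(o["clock"],o["grip_width"],o["ft_force"])
```

```text
the job is handed in; nothing more can be done
None
the job is handed in; nothing more can be done
```

I handed the job in at about 21 s on the robot's clock. The hand-in gives no verdict, so the result rests on the checks below.

**What I did**
- I pressed the lid shut: the knob reached 0.133 m, with up to 36 N measured at the wrist.
- I backed the crank off with the fingers loosely around the pin, and saw the bolt drop at a crank turn between about -4.7 and -5.0 rad. That is just past the stated -4.7, within my zero error of about 0.1 rad.
- I then turned it one full turn forward, with one re-straddle halfway, and gripped the pin at 35 N.

**Last checks**
- **Angle:** the pin ended at 1.50 rad, against 1.47 rad for exactly one turn from the drop. The tolerance is about ±1.4 rad.
- **Grip:** the fingers stopped at about 15 mm on the 16 mm pin. The grasp point is about 10 mm above the pin's middle.
- **Depth, scene camera:** the collar sat roughly 8 mm lower than just after the drop, as it should.
- **Bystanders:** the gasket, and what shows of the steel cup, looked unmoved in the last picture. I did not check the others again after the start.

**Disagreements**
- **Depth, wrist camera:** it read a bolt depth of 19 mm, where the angle count gives 16 mm. Its readings had been off by 1 to 6 mm depending on the tool's direction, so I relied on the angle count.
- **Force:** about 4 N upward on the tool remained after gripping. I did not find out why.

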